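# Set the drill press speed and start it

## Robot

A 7-joint arm with a two-finger parallel gripper is mounted at the origin on the work surface. World frame = base frame: x ahead of the robot, y to its left, z up, the work surface at z = 0. Lengths are in m, angles in rad, forces in N, time in s.
With the tool pointing down it reaches from about 0.4 to 0.85 m from the base axis. Payload 10.4 kg.
Tool frame: the origin (TCP) lies on the centre line of the jaws, within the pads' length; the fingertips stand 25 mm ahead of it and the grasp point (between the pads) lies 6 mm ahead of it; z points along the fingers, x is the direction in which the jaws open and shut, and the axes are right-handed (so a half turn about z gives the same grasp; the last joint's range is limited). The gripper opens to 87 mm and grips with 3 to 60 N. Pads are 19 mm wide; open, the fingers measure 117 mm over their backs; the gripper's body (75 mm by 190 mm) begins 51 mm behind the grasp point.
Start: joints at [1.31, 0.332, -0.065, 1.46, 0.022, 1.35, -0.088], TCP at [0.147, -0.607, 0.248] pointing down, gripper open.
Joint ranges: [-2.6, 2.6], [-0.5, 2.12], [-1.47, 1.34], [0.16, 2.42], [-1.27, 4.41], [0.06, 2.06], [-2.6, 2.6]. Speed limits (rad/s): [2.22, 2.22, 2.79, 2.79, 3.14, 3.14, 3.14].

## Interface

Orientations are given as a 3x3 rotation matrix whose columns are the frame's x, y, z axes.
In Python, from rig import sensors, viewer, ticket gives the robot as it stands.
- The arm moves only by the tool jog_arm, never from a script. Its argument "deltas" is text: rows parted by semicolons, each of 7 numbers parted by spaces: the shift along the tool's x, y, z scaled (see below), then the turn, a rotation vector about the tool's x, y, z scaled (see below), then the gripper command: -1 is shut, 1 is fully open, values between are in proportion. A call has 1 to 10 rows; each row shifts and turns the pose as measured when the row begins, along the tool's axes as they then stand; what a row does not reach is not made up. The controller multiplies each number of a shift by 60 mm and each number of a turn by 0.1 rad. A row lasts 1/8 s, in which the tool goes at most 62.5 mm and 10.7 degrees, less where a joint would pass 70% of its speed; a pose out of reach is approached as far as the arm can. A call with a number of a shift or a turn outside -1 to 1 is refused whole. A call with a gripper value outside its range is refused whole. The fingers move at their own pace and stop on an object; the grip force is fixed at half the most. Time passes only in rows, so rows that do not move let the fingers close. It gives the time, the measured TCP pose, the force and the opening at its end, in the units of the state.
- sensors.get_obs(): the state, without advancing time (a new reading comes with each control period).
- viewer.capture(name): name is "side" or "top" or "wrist"; returns (picture, depth): 480x640x3 uint8, red, green, blue; 480x640 float32, m along the optical axis (not along the pixel's ray), 0 where there is no reading.
- viewer.camera_model(name): a dict with "fx", "fy", "cx", "cy" (pixels), "rvec" (rotation vector, rad) and "tvec" (3), from world to camera coordinates, as OpenCV has them; the wrist camera has in their place "mount" (4x4, takes a point from camera to tool coordinates, whose origin is the TCP and whose axes are the tool frame's). Camera axes: x right, y down, z forward; pixel columns grow to the right and rows downward; lengths in m; the calibration is good to about 2 mm. A picture is of the moment at which its call begins: read the wrist's pose just before it. camera_model takes no time and is no camera call.
- ticket.close_job(): hands the job in, once; it reports no verdict.
The state is a dict: "clock": time; "joints": joint angles; "dq": joint speeds; "effort": joint torques, N m; "eef_pos": TCP position; "ee_rot": TCP orientation; "wrist_force": force on the tool from outside, world axes, zero at the start; "torque": the same for the moment, N m; "finger_gap": finger opening in m.
Only numpy, scipy, OpenCV 4.12 (cv2) and the standard library are available. Lean on these libraries where they do the work, as an engineer would, in place of code of your own. Each camera call takes 0.05 s, during which the arm holds its last target.

## Task

Set the drill press's speed controller to its third speed: turn the bar-shaped selector clockwise three clicks from the end stop it rests against, and leave it sitting in that click. Only then press the round start button on the same case fully down and let it come back up.

Things in the scene. Friction and masses are not known exactly. Their poses are not given: they have to be found in the camera images.
- selector_grip (a point): Grip point of the selector on a flat grey case: a black upright bar 56 mm long, 16 wide, 36 tall on a 56 mm disc 8 mm thick, turning about a vertical axis. Lies on the axis, 31 mm above the disc's underside, 13 mm below the bar's top, and turns with the bar: x axis along the bar to its end with the white pointer line, z up. White ticks, one per click; it starts at the first, the end stop.
- selector (a joint): Selector angle in rad: 0 at the end stop where it starts, growing clockwise seen from above, to 3.05 at the other stop. A click every 25 degrees (0.436 rad), so three clicks are 1.309 rad; each click pulls it in from up to about 10 degrees either side. Turning it takes up to about 0.08 N m.
- start_top (a point): Centre of the start button's top: round, grey, 28 mm across, in a black housing on the selector's case (150 x 240 mm, 70 tall), 120 mm from the selector's axis. It moves straight down; the point moves with it. The bar stands higher than the button. The smaller case with two round knobs is a battery charger, not part of the job.
- start (a joint): Travel of the start button in m: 0 up, 0.006 fully down (takes about 4 N); springs back when released.

How it is judged:
On the way, in this order (a step that is already met when the one before it is completed fails the run):
1. the selector stands at its third click, within 10 degrees (value of joint selector between 1.134 and 1.484 rad), for 0.4 s.
2. the start button is pressed down (value of joint start above 0.0045 m), for 0.05 s.
At the end, for the whole second after the job is handed in: The selector rests at its third click from the end stop (1.309 rad, within 10 degrees), and the start button, pressed down at least 4.5 mm after the selector was set, is up again (within 2 mm) (all of step 1 and value of joint start below 0.002 m); the robot touches nothing.
It fails at once if the start button is pressed (more than 4 mm down) while the selector is not at its third click (value of joint start above 0.004 m and (value of joint selector below 1.09 rad or value of joint selector above 1.53 rad)).
It also fails if it takes over 48 s, if anything falls off the work surface, if the arm or the gripper's body presses on something with over 40 N, if the wrist force passes 120 N, or if a joint passes its speed limit or range.

## Working session

There is one attempt and no reset: what is moved stays moved. The work goes in short steps, Python scripts to look and compute and a tool call to move; the robot and the scene stay as the last step left them, time stands still between calls to the robot, and variables do not carry over. Pictures are saved under pics/ and viewed, and the job is handed in when it is done.

Besides the shell and the picture viewer there is one more tool, called after "Request:" by a JSON object that holds its "op" and its "data", one argument or row to a line. jog_arm: Moves the arm, as the interface text tells. Its arguments: {"type":"object","properties":{"deltas":{"type":"string"}},"required":["deltas"]}

```bash
ls; mkdir -p pics
python3 - <<'E'
from rig import sensors, viewer
import cv2,numpy as np
o=sensors.get_obs();print(o)
for n in ("top","side"):
    p,d=viewer.capture(n);cv2.imwrite(f"pics/{n}0.png",p[:,:,::-1]);np.save(f"{n}0.npy",d);print(viewer.camera_model(n))
print(viewer.camera_model("wrist"))
E
```

```text
pics
{'clock': 0.0, 'joints': array([ 1.31036601,  0.33285464, -0.06471872,  1.46096767,  0.02158479,
        1.34987542, -0.08852376]), 'dq': array([ 1.04004625e-03,  4.83093731e-04,  6.81892904e-04,  1.08848892e-03,
       -4.89657721e-04,  6.82835825e-04, -9.26184525e-05]), 'effort': array([-7.48496177e-06, -6.23255253e+01,  2.46995600e-02, -3.89900386e+01,
       -6.13766955e-02,  4.00771899e-02,  1.29572954e-04]), 'eef_pos': array([ 0.14717374, -0.60705754,  0.24675213]), 'ee_rot': array([[ 2.35606099e-01, -9.71848561e-01, -3.75876011e-04],
       [-9.71847611e-01, -2.35606394e-01,  1.35918628e-03],
       [-1.40948202e-03,  4.50616260e-05, -9.99999006e-01]]), 'wrist_force': array([ 0.63330713,  0.30244763, -0.07882009]), 'torque': array([-0.00671087,  0.0055863 , -0.0289895 ]), 'finger_gap': 0.08675072127768799}
{'fx': 456.5103337154765, 'fy': 456.5103337154765, 'cx': 321.45442318348046, 'cy': 237.70045810258335, 'rvec': array([ 2.01253396, -2.19230237,  0.24070635]), 'tvec': array([0.02106914, 0.55353741, 0.73909848])}
{'fx': 591.3298063599684, 'fy': 591.3298063599684, 'cx': 321.0735389468967, 'cy': 234.4338863446848, 'rvec': array([ 2.11055681, -0.13508277,  0.09164629]), 'tvec': array([-0.55006528,  0.13536978,  0.89589084])}
{'fx': 406.28394608387623, 'fy': 406.28394608387623, 'cx': 316.73987090097506, 'cy': 244.0576441128005, 'mount': array([[ 9.99999229e-01, -1.02979530e-03,  6.93903802e-04,
        -1.89867952e-04],
       [ 8.01114699e-04,  9.61977041e-01,  2.73129147e-01,
        -7.50375068e-02],
       [-9.48786637e-04, -2.73128380e-01,  9.61977124e-01,
        -1.35843101e-01],
       [ 0.00000000e+00,  0.00000000e+00,  0.00000000e+00,
         1.00000000e+00]])}
```

View pics/top0.png

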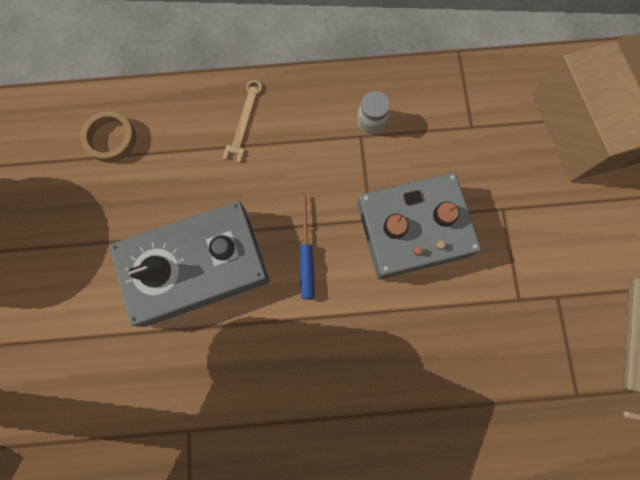

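View pics/side0.png

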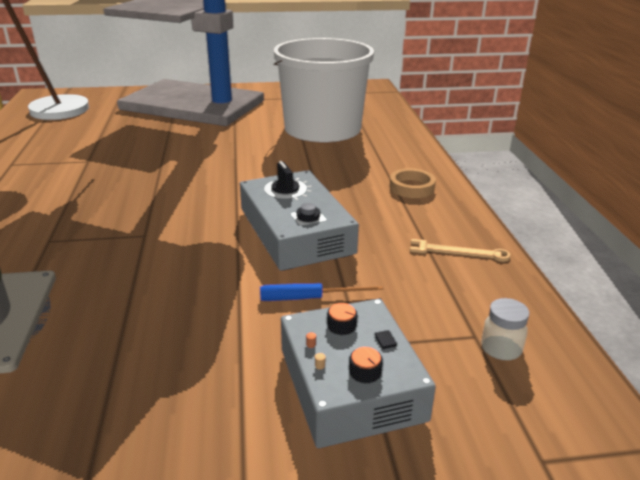

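The speed controller is at upper left in the top view: selector near (155,270), pointer towards (130,272), button near (221,246). I'll enlarge that area and deproject it.

```bash
cat > h.py <<'E'
import cv2,numpy as np
from rig import sensors,viewer
def ext(name,o=None):
    m=viewer.camera_model(name)
    K=np.array([[m['fx'],0,m['cx']],[0,m['fy'],m['cy']],[0,0,1]])
    if 'mount' in m:
        T=np.eye(4);T[:3,:3]=o['ee_rot'];T[:3,3]=o['eef_pos'];C=T@m['mount']
        return K,C[:3,:3],C[:3,3]
    R=cv2.Rodrigues(m['rvec'])[0];return K,R.T,-R.T@m['tvec']
def dep(u,v,d,E):
    K,R,t=E;return R@(np.linalg.inv(K)@[u,v,1]*d)+t
def onz(u,v,z,E):
    K,R,t=E;r=R@(np.linalg.inv(K)@[u,v,1]);return t+r*(z-t[2])/r[2]
def proj(P,E):
    K,R,t=E;q=K@(R.T@(np.asarray(P)-t));return q[:2]/q[2]
E
python3 - <<'E'
from h import *
E=ext("top");d=np.load("top0.npy")
for u,v in [(155,270),(148,266),(134,272),(221,246),(190,275),(130,300)]:print(u,v,dep(u,v,d[v,u],E).round(4))
p=cv2.imread("pics/top0.png");cv2.imwrite("pics/top0c.png",cv2.resize(p[195:330,100:280],None,fx=4.4,fy=4.4,interpolation=cv2.INTER_CUBIC))
E
```

```text
155 270 [0.5124 0.2493 0.108 ]
148 266 [0.5186 0.2579 0.1155]
134 272 [0.511  0.2811 0.1139]
221 246 [0.5465 0.1436 0.0937]
190 275 [0.5057 0.2032 0.0703]
130 300 [0.4714 0.3041 0.0733]
```

View pics/top0c.png

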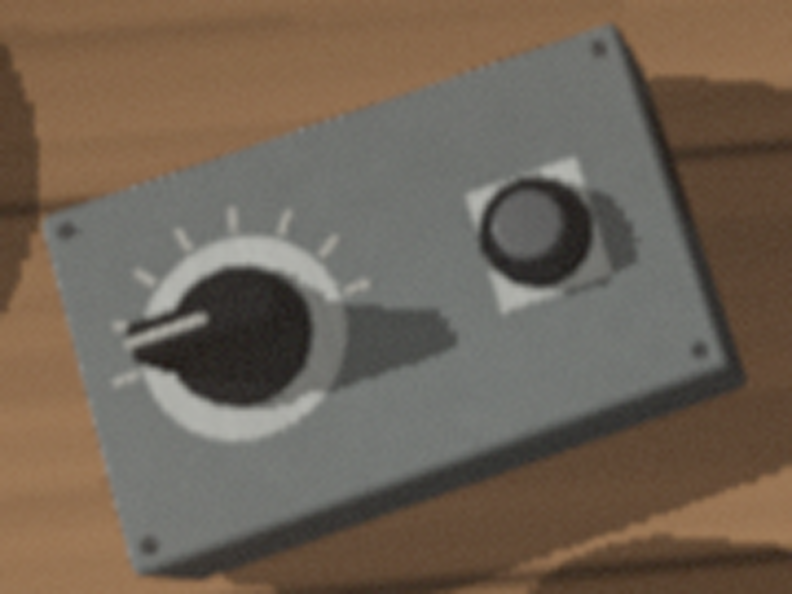

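Run:
```python
from h import *
E=ext("top");d=np.load("top0.npy")
c=lambda x,y:(100+(x+.5)/4.4-.5,195+(y+.5)/4.4-.5)
A=onz(*c(244,338),.07,E);print("axis",A, "disc", onz(*c(243,337),.078,E))
for x,y in [(125,379),(120,327),(145,277),(182,239),(233,218),(286,222),(329,245),(356,287)]:
    P=onz(*c(x,y),.07,E);print("tick",P.round(4),np.degrees(np.arctan2(*(P-A)[[1,0]])),np.hypot(*(P-A)[:2]))
a=onz(*c(127,341),.114,E);b=onz(*c(205,317),.114,E);print("ptr",a,b,np.degrees(np.arctan2(*(a-b)[[1,0]])))
B=onz(*c(525,224),.093,E);print("btn",B,np.hypot(*(B-A)[:2]))
k=[onz(*c(*q),.07,E) for q in [(66,230),(599,47),(700,349),(149,545)]];print(np.round(k,4)); print(np.degrees(np.arctan2(*(k[0]-k[1])[[1,0]])))
for u,v in [(600,110),(590,70),(640,50),(570,60),(580,175),(375,105),(447,212),(635,330)]:
    print(u,v,dep(u,v,d[v,u],E).round(3))
```

```text
axis [0.51704054 0.26291892 0.07      ] disc [0.51599894 0.26042055 0.078     ]
tick [0.5049 0.3091 0.07  ] 104.73303676907524 0.04770860167061299
tick [0.5255 0.3112 0.07  ] 80.02555485199218 0.04902098967277337
tick [0.5446 0.3016 0.07  ] 54.546502520359645 0.04748753556828936
tick [0.5586 0.2872 0.07  ] 30.250427734670282 0.04810845603246493
tick [0.5654 0.2671 0.07  ] 4.916678554456925 0.04849140933346336
tick [0.5619 0.2462 0.07  ] -20.425823416256975 0.04790490776402612
tick [0.5512 0.2294 0.07  ] -44.46650669132821 0.047867881441010764
tick [0.5335 0.2191 0.07  ] -69.44512807552279 0.04684582156002207
ptr [0.51155513 0.28998363 0.114     ] [0.51804139 0.2613783  0.114     ] 102.77579405406092
btn [0.54773308 0.14716805 0.093     ] 0.11975097618758541
[[0.5662 0.3329 0.07  ]
 [0.6232 0.1199 0.07  ]
 [0.4975 0.0861 0.07  ]
 [0.4404 0.2993 0.07  ]]
104.99854642197081
600 110 [ 0.719 -0.517  0.13 ]
590 70 [ 0.797 -0.518  0.129]Traceback (most recent call last):
  File "<stdin>", line 11, in <module>
IndexError: index 640 is out of bounds for axis 1 with size 640
```

Request:
{"op": "jog_arm", "data": {
  "deltas": "0 -0.5 0 0 0 -0.48 0.2; -0.05 -0.9 0 0 0 -0.87 0.2; -0.05 -0.9 0 0 0 -0.87 0.2; -0.05 -0.9 0 0 0 -0.87 0.2; -0.05 -0.9 0 0 0 -0.87 0.2; -0.05 -0.9 0 0 0 -0.87 0.2; -0.05 -0.9 0 0 0 -0.87 0.2; -0.05 -0.9 0 0 0 -0.87 0.2; -0.05 -0.9 0 0 0 -0.87 0.2; -0.05 -0.9 0 0 0 -0.87 0.2"
}}

```text
clock: 1.35
eef_pos: [0.5533, -0.2772, 0.2438]
ee_rot: [[0.894, -0.449, -0.002], [-0.449, -0.894, 0.007], [-0.005, -0.006, -1.0]]
wrist_force: [1.0, 0.3, -0.5]
finger_gap: 0.0521
```

Request:
{"op": "jog_arm", "data": {
  "deltas": "-0.05 -0.9 0 0 0 -0.87 0.2; -0.05 -0.9 0 0 0 -0.87 0.2; -0.05 -0.9 0 0 0 -0.87 0.2; -0.05 -0.9 0 0 0 -0.87 0.2; -0.05 -0.9 0 0 0 -0.87 0.2; -0.05 -0.9 0 0 0 -0.87 0.2; -0.05 -0.9 0 0 0 -0.87 0.2; -0.05 -0.9 0 0 0 -0.87 0.2; -0.05 -0.3 0 0 0 0 0.2; 0 0 0 0 0 0 0.2"
}}

```text
clock: 2.6
eef_pos: [0.5806, 0.1942, 0.2467]
ee_rot: [[0.96, 0.28, -0.004], [0.28, -0.96, 0.015], [0.0, -0.016, -1.0]]
wrist_force: [0.6, -0.9, -0.1]
finger_gap: 0.0521
```

Run:
```python
from h import *
o=sensors.get_obs();p,d=viewer.capture("wrist");E=ext("wrist",o)
cv2.imwrite("pics/w1.png",p[:,:,::-1]);np.save("w1.npy",d);np.save("w1o.npy",o,allow_pickle=True)
print(o['eef_pos'],o['ee_rot'].round(3),o['joints'].round(2),o['finger_gap'],o['wrist_force'])
for n,P in dict(axis=[.5165,.2615,.114],btn=[.5477,.1472,.093]).items():print(n,proj(P,E))
```

```text
[0.58060758 0.19418564 0.24666988] [[ 0.96   0.28  -0.004]
 [ 0.28  -0.96   0.015]
 [ 0.    -0.016 -1.   ]] [ 0.18  0.4  -0.75  1.47  0.26  1.38 -0.29] 0.05210470504234916 [ 0.59392937 -0.90232518 -0.0980247 ]
axis [249.05916813 119.42660494]
btn [257.70402045 283.32031023]
```

View pics/w1.png

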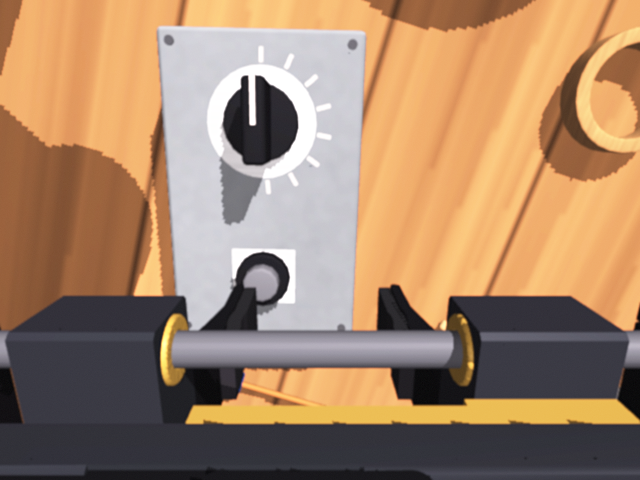

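Run:
```python
from h import *
p=cv2.imread("pics/w1.png");cv2.imwrite("pics/w1c.png",cv2.resize(p[50:200,180:360],None,fx=4,fy=4,interpolation=cv2.INTER_CUBIC))
cv2.imwrite("pics/w1b.png",cv2.resize(p[235:325,210:310],None,fx=5,fy=5,interpolation=cv2.INTER_CUBIC))
```

```text
(no output)
```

View pics/w1c.png

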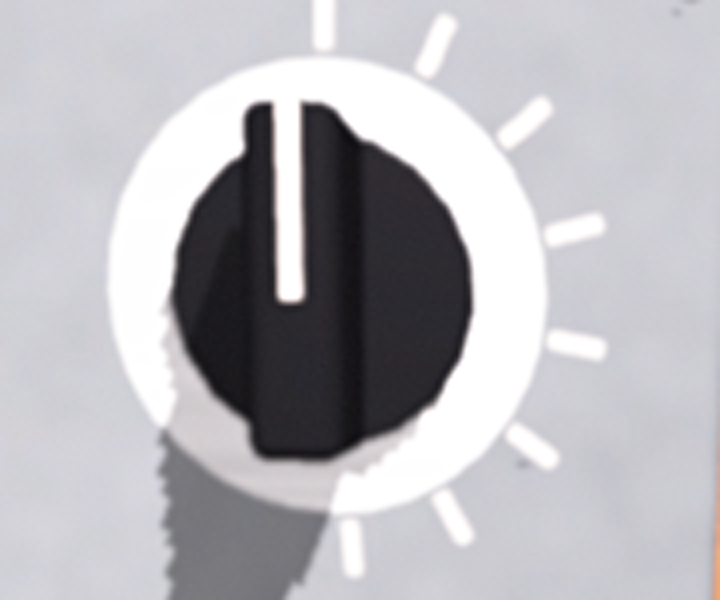

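View pics/w1b.png

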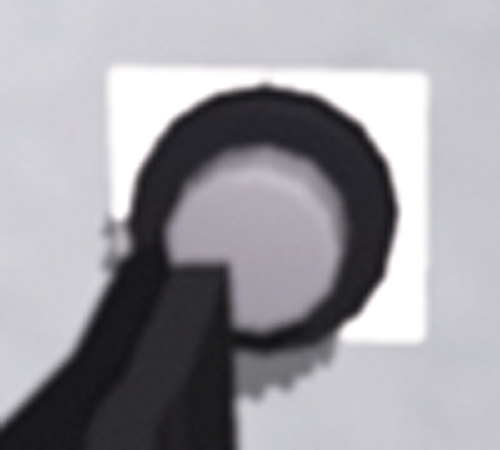

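Run:
```python
from h import *
o=np.load("w1o.npy",allow_pickle=True).item();E=ext("wrist",o);d=np.load("w1.npy")
c=lambda x,y:(180+(x+.5)/4-.5,50+(y+.5)/4-.5)
tip=onz(*c(287,102),.114,E);e=onz(*c(290,302),.114,E)
v=(tip-e)/np.linalg.norm(tip-e);print("ctr",tip-.028*v,"yaw",np.degrees(np.arctan2(v[1],v[0])))
print("annulus",onz(*c(327,285),.07,E))
print("depthz",dep(252,125,d[125,252],E),dep(262,284,d[284,262],E),dep(220,200,d[200,220],E))
print("btn",onz(260.4,283,.093,E))
R=o['ee_rot'];print("toolx yaw",np.degrees(np.arctan2(R[1,0],R[0,0])))
for q in (tip-.028*v,):print("shift tool",R.T@(q*[1,1,0]+[0,0,.2]-o['eef_pos'])/.06)
```

```text
ctr [0.51877158 0.26029996 0.114     ] yaw 104.72774673344769
annulus [0.51832302 0.26260786 0.07      ]
depthz [0.51923908 0.25873663 0.11486869] [0.5509179  0.1469105  0.09133714] [0.50184558 0.19652059 0.06983419]
btn [0.54960544 0.14802251 0.093     ]
toolx yaw 16.23602365820519
shift tool [-0.68147847 -1.33344883  0.79928388]
```

Request:
{"op": "jog_arm", "data": {
  "deltas": "-0.34 -0.67 0.2 -0.16 0 0.25 0.2; -0.34 -0.67 0.2 0 0 0 0.2; 0 0 0 0 0 0 0.2; 0 0 0 0 0 0 0.2"
}}

```text
clock: 3.15
eef_pos: [0.5239, 0.2533, 0.2221]
ee_rot: [[0.971, 0.24, 0.001], [0.24, -0.971, -0.003], [0.001, 0.004, -1.0]]
wrist_force: [0.4, -1.1, 0.6]
finger_gap: 0.052
```

```bash
cat >> h.py <<'E'
def rel(P):
    o=sensors.get_obs();R=o['ee_rot'];print("t",o['clock'],"pos",o['eef_pos'].round(4),"yaw",np.degrees(np.arctan2(R[1,0],R[0,0])).round(2),"z",R[:,2].round(4),"gap",o['finger_gap'],"F",o['wrist_force'].round(1),"T",o['torque'].round(2),"q",o['joints'].round(2))
    P=np.asarray(P);print("shift",(R.T@(P-o['eef_pos'])/.06).round(3),"level",(np.cross([0,0,1],R.T@[0,0,-1])/.1).round(3))
E
python3 -c "
from h import *
rel([.518,.261,.111])"
```

```text
t 3.15 pos [0.5239 0.2533 0.2221] yaw 13.87 z [ 0.0014 -0.0035 -1.    ] gap 0.05203297034191738 F [ 0.4 -1.1  0.6] T [-0.01 -0.15  0.01] q [ 0.1   0.35 -0.78  1.58  0.26  1.31 -0.47]
shift [-0.065 -0.155  1.851] level [ 0.037 -0.005  0.   ]
```

Request:
{"op": "jog_arm", "data": {
  "deltas": "-0.07 -0.16 0.5 0.03 0 -0.15 0.2; 0 0 0.5 0 0 0 0.2; 0 0 0 0 0 0 0.2"
}}

```text
clock: 3.52
eef_pos: [0.5222, 0.2561, 0.1615]
ee_rot: [[0.969, 0.245, 0.003], [0.245, -0.969, -0.001], [0.002, 0.002, -1.0]]
wrist_force: [-0.2, -0.1, -0.6]
finger_gap: 0.0522
```

Run:
```python
from h import *
rel([.518,.261,.111])
o=sensors.get_obs();p,d=viewer.capture("wrist");cv2.imwrite("pics/w2.png",p[:,:,::-1])
```

```text
t 3.525 pos [0.5222 0.2561 0.1615] yaw 14.19 z [ 0.0029 -0.0013 -1.    ] gap 0.05217590992537822 F [-0.2 -0.1 -0.6] T [-0.05 -0.12 -0.03] q [ 0.08  0.4  -0.76  1.66  0.3   1.2  -0.5 ]
shift [-0.05  -0.099  0.841] level [ 0.02  -0.025  0.   ]
```

View pics/w2.png

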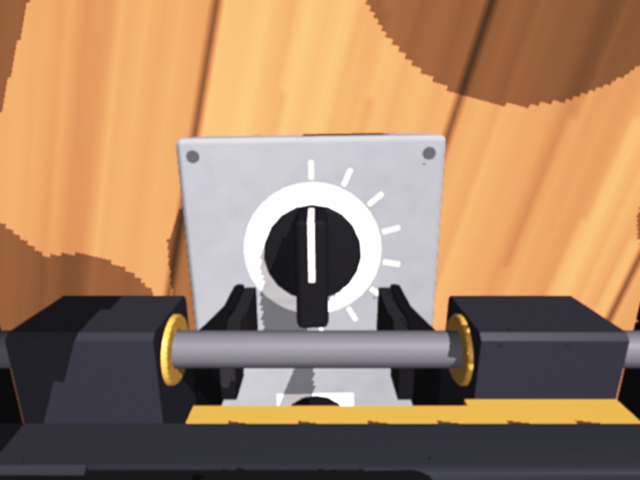

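The bar's pointer line at (311,208)-(312,282) lies between the jaws, slightly left of centre. I'll correct the offset and go down.

Request:
{"op": "jog_arm", "data": {
  "deltas": "-0.06 -0.15 0.3 0 0 -0.1 0.2; -0.03 -0.03 0.3 0 0 0 0.2; -0.02 -0.02 0.24 0 0 0 0.2; 0 0 0 0 0 0 0.2"
}}

```text
clock: 4.08
eef_pos: [0.5148, 0.267, 0.1114]
ee_rot: [[0.967, 0.254, 0.008], [0.254, -0.967, 0.001], [0.007, 0.001, -1.0]]
wrist_force: [-0.5, -0.3, -0.2]
finger_gap: 0.0525
```

```bash
python3 -c "
from h import *
rel([.518,.261,.111])"
```

```text
t 4.075 pos [0.5148 0.267  0.1114] yaw 14.7 z [ 7.5e-03  7.0e-04 -1.0e+00] gap 0.0525307578932747 F [-0.5 -0.3 -0.2] T [ 0.02 -0.11  0.  ] q [ 0.05  0.45 -0.75  1.71  0.34  1.11 -0.55]
shift [0.026 0.11  0.008] level [ 0.012 -0.074  0.   ]
```

Request:
{"op": "jog_arm", "data": {
  "deltas": "0.03 0.11 0 0 -0.07 0 0.2; 0 0 0 0 0 0 0.2; 0 0 0 0 0 0 0.2"
}}

```text
clock: 4.45
eef_pos: [0.5193, 0.2606, 0.1125]
ee_rot: [[0.967, 0.253, 0.002], [0.253, -0.967, -0.001], [0.001, 0.001, -1.0]]
wrist_force: [0.3, 0.3, -0.6]
finger_gap: 0.0525
```

```bash
python3 -c "
from h import *
rel([.518,.261,.111])"
```

```text
t 4.45 pos [0.5193 0.2606 0.1125] yaw 14.67 z [ 1.7e-03 -7.0e-04 -1.0e+00] gap 0.052470738838786744 F [ 0.3  0.3 -0.6] T [-0.02 -0.08  0.01] q [ 0.06  0.45 -0.75  1.71  0.34  1.12 -0.53]
shift [-0.02  -0.012  0.025] level [ 0.011 -0.015  0.   ]
```

Request:
{"op": "jog_arm", "data": {
  "deltas": "0 0 0 0 0 0 -0.4; 0 0 0 0 0 0 -0.6; 0 0 0 0 0 0 -1; 0 0 0 0 0 0 -1; 0 0 0 0 0 0 -1; 0 0 0 0 0 0 -1"
}}

```text
clock: 5.2
eef_pos: [0.5186, 0.2607, 0.113]
ee_rot: [[0.967, 0.254, 0.001], [0.254, -0.967, -0.001], [0.001, 0.002, -1.0]]
wrist_force: [-0.5, -0.5, 0.2]
finger_gap: 0.016
```

```bash
python3 -c "
from h import *
rel([.518,.261,.111])"
```

```text
t 5.2 pos [0.5186 0.2607 0.113 ] yaw 14.69 z [ 9.0e-04 -1.5e-03 -1.0e+00] gap 0.015987489057321325 F [-0.5 -0.5  0.2] T [-0.15 -0.05  0.02] q [ 0.06  0.45 -0.75  1.71  0.34  1.12 -0.53]
shift [-0.009 -0.008  0.034] level [ 0.017 -0.005  0.   ]
```

Request:
{"op": "jog_arm", "data": {
  "deltas": "0 0 0 0 0 0.4 -1; 0 0 0 0 0 0.6 -1; 0 0 0 0 0 0.6 -1; 0 0 0 0 0 0.6 -1; 0 0 0 0 0 0.6 -1; 0 0 0 0 0 0.6 -1; 0 0 0 0 0 0 -1"
}}

```text
clock: 6.08
eef_pos: [0.5184, 0.2606, 0.113]
ee_rot: [[0.994, -0.105, 0.001], [-0.105, -0.994, -0.002], [0.001, 0.002, -1.0]]
wrist_force: [-1.0, -1.0, 0.9]
finger_gap: 0.0155
```

```bash
python3 -c "
from h import *
rel([.5185,.2607,.113])"
```

```text
t 6.075 pos [0.5184 0.2606 0.113 ] yaw -6.02 z [ 5.0e-04 -1.7e-03 -1.0e+00] gap 0.015538130755890384 F [-1.  -1.   0.9] T [-0.22  0.26 -0.07] q [ 0.01  0.43 -0.68  1.71  0.3   1.11 -0.87]
shift [ 0.001 -0.001  0.   ] level [ 0.016 -0.007  0.   ]
```

Request:
{"op": "jog_arm", "data": {
  "deltas": "0 0 0 0 0 0.6 -1; 0 0 0 0 0 0.8 -1; 0 0 0 0 0 0.8 -1; 0 0 0 0 0 0.8 -1; 0 0 0 0 0 0.8 -1; 0 0 0 0 0 0.8 -1; 0 0 0 0 0 0.8 -1; 0 0 0 0 0 0.8 -1; 0 0 0 0 0 0.8 -1; 0 0 0 0 0 0 -1"
}}

```text
clock: 7.32
eef_pos: [0.518, 0.2609, 0.113]
ee_rot: [[0.683, -0.731, -0.0], [-0.731, -0.683, -0.002], [0.001, 0.001, -1.0]]
wrist_force: [-1.4, -0.9, 1.1]
finger_gap: 0.016
```

```bash
python3 -c "
from h import *
rel([.5185,.2607,.113])"
```

```text
t 7.325 pos [0.518  0.2609 0.113 ] yaw -46.94 z [-1.e-04 -2.e-03 -1.e+00] gap 0.01600172264757962 F [-1.4 -0.9  1.1] T [-0.29  0.3  -0.03] q [-0.09  0.4  -0.56  1.71  0.24  1.09 -1.54]
shift [ 0.008 -0.004  0.   ] level [ 0.014 -0.014  0.   ]
```

Request:
{"op": "jog_arm", "data": {
  "deltas": "0 0 0 0 0 0.8 -1; 0 0 0 0 0 0.8 -1; 0 0 0 0 0 0.7 -1; 0 0 0 0 0 0 -1; 0 0 0 0 0 0 -1"
}}

```text
clock: 7.95
eef_pos: [0.5179, 0.261, 0.113]
ee_rot: [[0.504, -0.864, -0.0], [-0.864, -0.504, -0.002], [0.002, 0.001, -1.0]]
wrist_force: [-2.6, -0.8, 1.9]
finger_gap: 0.016
```

Run:
```python
from h import *
rel([.5185,.2607,.113])
p,d=viewer.capture("wrist");cv2.imwrite("pics/w3.png",p[:,:,::-1])
```

```text
t 7.95 pos [0.5179 0.261  0.113 ] yaw -59.75 z [-3.e-04 -2.e-03 -1.e+00] gap 0.015953902858456503 F [-2.6 -0.8  1.9] T [-0.23  0.42  0.07] q [-0.12  0.4  -0.52  1.71  0.22  1.09 -1.75]
shift [ 0.009 -0.006  0.   ] level [ 0.013 -0.016  0.   ]
```

View pics/w3.png

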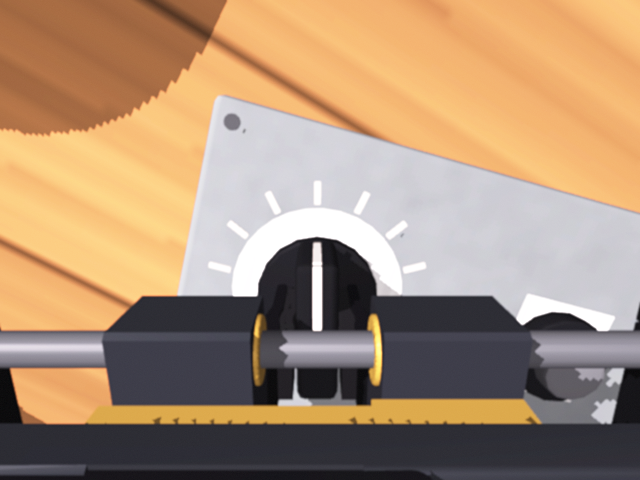

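The pointer (317,243)-(317,330) is lined up with the tick at (318,193). That tick is the fourth, counting the end stop at (220,267), so it is the third click. Next I release and rise.

Request:
{"op": "jog_arm", "data": {
  "deltas": "0 0 0 0 0 0 -0.5; 0 0 0 0 0 0 -0.2; 0 0 0 0 0 0 0.1; 0 0 0 0 0 0 0.1; 0 0 -0.3 0 0 0 0.1; 0 0 -0.6 0 0 0 0.1; 0 0 -0.6 0 0 0 0.1; 0 0 0 0 0 0 0.1"
}}

```text
clock: 9.0
eef_pos: [0.5187, 0.2618, 0.2096]
ee_rot: [[0.506, -0.863, 0.003], [-0.863, -0.506, 0.0], [0.001, -0.002, -1.0]]
wrist_force: [0.4, 0.1, -0.5]
finger_gap: 0.0481
```

Run:
```python
from h import *
rel([.5495,.1475,.19])
o=sensors.get_obs();p,d=viewer.capture("wrist");cv2.imwrite("pics/w4.png",p[:,:,::-1]);np.save("w4.npy",d);np.save("w4o.npy",o,allow_pickle=True)
```

```text
t 9.0 pos [0.5187 0.2618 0.2096] yaw -59.61 z [ 2.6e-03  2.0e-04 -1.0e+00] gap 0.04812218251819882 F [ 0.4  0.1 -0.5] T [0.02 0.02 0.03] q [-0.1   0.31 -0.54  1.61  0.16  1.27 -1.71]
shift [1.903 0.521 0.328] level [-0.023 -0.012  0.   ]
```

View pics/w4.png

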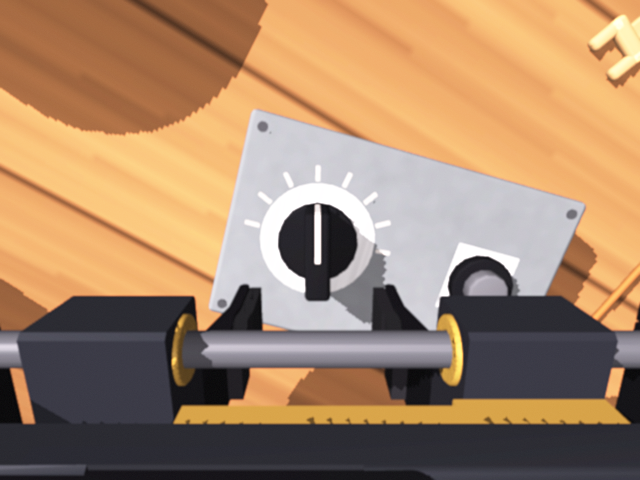

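The selector now points at the fourth tick (318,173), released, so it's holding its click. Next I close the fingers and move over the button.

Request:
{"op": "jog_arm", "data": {
  "deltas": "0.6 0.17 0 0 0 0 -1; 0.6 0.17 0.1 0 0 0 -1; 0.6 0.17 0.2 0 0 0 -1; 0.1 0.05 0.1 0 0 0 -1; 0 0 0 0 0 0 -1; 0 0 0 0 0 0 -1"
}}

```text
clock: 9.8
eef_pos: [0.5453, 0.1447, 0.1821]
ee_rot: [[0.509, -0.861, -0.003], [-0.861, -0.509, -0.001], [-0.001, 0.003, -1.0]]
wrist_force: [0.1, 0.1, -0.2]
finger_gap: 0.0016
```

Run:
```python
from h import *
rel([.549,.1468,.13])
for n in("wrist","top","side"):
    p,d=viewer.capture(n);cv2.imwrite(f"pics/{n}5.png",p[:,:,::-1])
    if n=="side": cv2.imwrite(f"pics/side5c.png",cv2.resize(p[130:280,220:370,::-1],None,fx=4,fy=4,interpolation=cv2.INTER_CUBIC))
```

```text
t 9.8 pos [0.5453 0.1447 0.1821] yaw -59.39 z [-3.e-03 -5.e-04 -1.e+00] gap 0.001572593906656906 F [ 0.1  0.1 -0.2] T [ 0.02 -0.04 -0.02] q [ 0.07  0.29 -0.48  1.69  0.14  1.21 -1.48]
shift [ 0.002 -0.073  0.867] level [ 0.028  0.011 -0.   ]
```

View pics/wrist5.png

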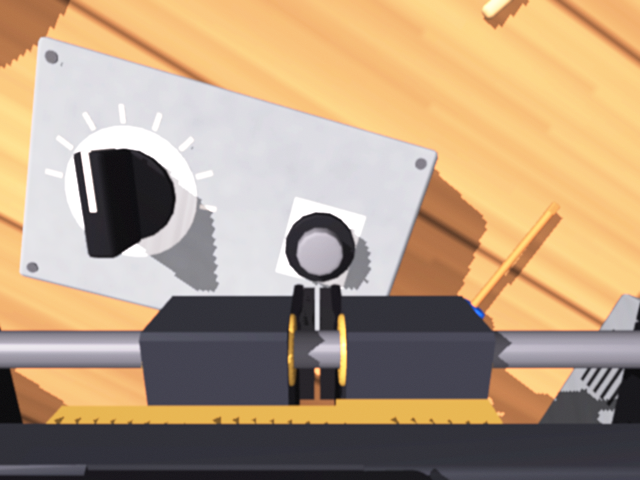

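View pics/side5c.png

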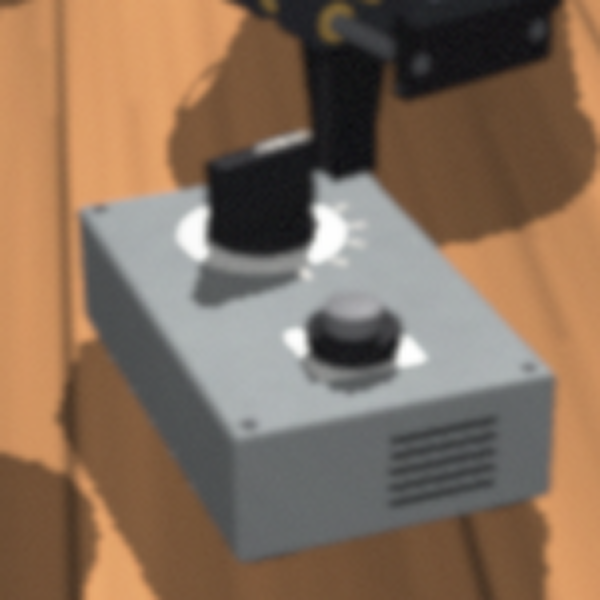

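Run:
```python
from h import *
o=sensors.get_obs();E=ext("wrist",o);print(onz(319,251,.093,E))
p=cv2.imread("pics/wrist5.png");cv2.imwrite("pics/w5b.png",cv2.resize(p[190:320,260:390],None,fx=4.6,fy=4.6,interpolation=cv2.INTER_CUBIC))
```

```text
[0.55187305 0.14711945 0.093     ]
```

View pics/w5b.png

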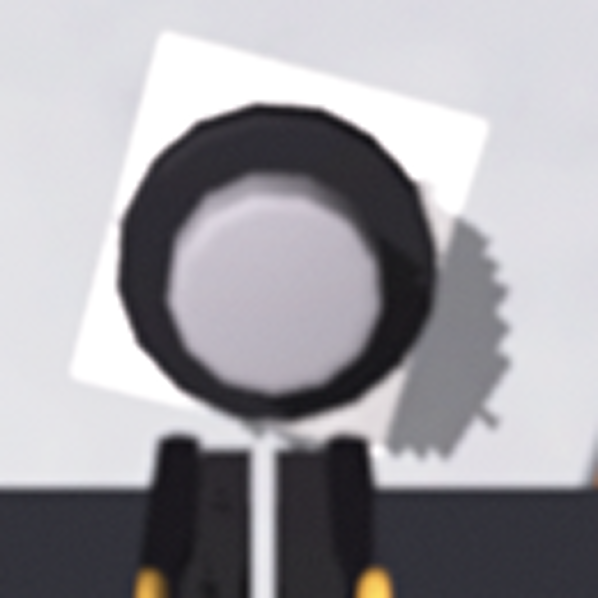

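The button's top is centred at about (319.5,254), directly ahead of the closed fingers. I'll descend to just above it.

Request:
{"op": "jog_arm", "data": {
  "deltas": "0 -0.09 0.4 0 0 0 -1; 0 0 0.4 0 0 0 -1; 0 0 0 0 0 0 -1; 0 0 0 0 0 0 -1"
}}

```text
clock: 10.45
eef_pos: [0.5507, 0.1505, 0.1355]
ee_rot: [[0.513, -0.859, 0.001], [-0.859, -0.513, 0.001], [-0.0, -0.001, -1.0]]
wrist_force: [-0.6, 0.8, -0.2]
finger_gap: 0.0004
```

Run:
```python
from h import *
rel([.55,.1468,.118])
```

```text
t 10.45 pos [0.5507 0.1505 0.1355] yaw -59.17 z [ 6.e-04  9.e-04 -1.e+00] gap 0.00037736547807213467 F [-0.6  0.8 -0.2] T [-0.   -0.02 -0.01] q [ 0.05  0.34 -0.47  1.72  0.17  1.12 -1.51]
shift [0.048 0.042 0.291] level [-0.01   0.004  0.   ]
```

Request:
{"op": "jog_arm", "data": {
  "deltas": "0.05 0.04 0.1 0 0 0 -1; 0 0 0.1 0 0 0 -1; 0 0 0 0 0 0 -1"
}}

```text
clock: 10.82
eef_pos: [0.5509, 0.1467, 0.1245]
ee_rot: [[0.512, -0.859, 0.003], [-0.859, -0.512, 0.001], [0.001, -0.003, -1.0]]
wrist_force: [0.5, -0.0, 1.1]
finger_gap: 0.0008
```

Run:
```python
from h import *
rel([.55,.1468,.118])
```

```text
t 10.825 pos [0.5509 0.1467 0.1245] yaw -59.18 z [ 0.0032  0.0013 -1.    ] gap 0.0008137877571827512 F [ 0.5 -0.   1.1] T [ 0.03  0.04 -0.03] q [ 0.05  0.35 -0.47  1.74  0.18  1.09 -1.51]
shift [-0.01   0.013  0.109] level [-0.034 -0.006  0.   ]
```

Request:
{"op": "jog_arm", "data": {
  "deltas": "0 0 0.04 0 0 0 -1; 0 0 0.04 0 0 0 -1; 0 0 0 0 0 0 -1"
}}

```text
clock: 11.2
eef_pos: [0.5511, 0.1467, 0.1196]
ee_rot: [[0.512, -0.859, 0.004], [-0.859, -0.512, 0.001], [0.001, -0.004, -1.0]]
wrist_force: [-0.9, -1.0, 0.5]
finger_gap: 0.0004
```

Request:
{"op": "jog_arm", "data": {
  "deltas": "0 0 0.04 0 0 0 -1; 0 0 0.02 0 0 0 -1; 0 0 0 0 0 0 -1"
}}

```text
clock: 11.58
eef_pos: [0.5513, 0.1468, 0.1162]
ee_rot: [[0.512, -0.859, 0.004], [-0.859, -0.512, 0.001], [0.001, -0.004, -1.0]]
wrist_force: [-0.2, -0.2, 2.1]
finger_gap: 0.0006
```

Request:
{"op": "jog_arm", "data": {
  "deltas": "0 0 0.03 0 0 0 -1; 0 0 0.02 0 0 0 -1; 0 0 0 0 0 0 -1"
}}

```text
clock: 11.95
eef_pos: [0.5513, 0.1468, 0.1133]
ee_rot: [[0.512, -0.859, 0.004], [-0.859, -0.512, 0.001], [0.001, -0.004, -1.0]]
wrist_force: [-1.3, 0.3, 2.6]
finger_gap: 0.0004
```

Request:
{"op": "jog_arm", "data": {
  "deltas": "0 0 0.03 0 0 0 -1; 0 0 0 0 0 0 -1"
}}

```text
clock: 12.2
eef_pos: [0.5513, 0.1468, 0.1116]
ee_rot: [[0.512, -0.859, 0.004], [-0.859, -0.512, 0.001], [0.001, -0.004, -1.0]]
wrist_force: [-2.1, -0.7, 4.0]
finger_gap: 0.0005
```

Request:
{"op": "jog_arm", "data": {
  "deltas": "0 0 0.02 0 0 0 -1; 0 0 0 0 0 0 -1"
}}

```text
clock: 12.45
eef_pos: [0.5514, 0.1469, 0.1116]
ee_rot: [[0.512, -0.859, 0.004], [-0.859, -0.512, 0.001], [0.002, -0.004, -1.0]]
wrist_force: [-1.2, -0.4, 3.8]
finger_gap: 0.0005
```

Request:
{"op": "jog_arm", "data": {
  "deltas": "0 0 0.02 0 0 0 -1; 0 0 0 0 0 0 -1"
}}

```text
clock: 12.7
eef_pos: [0.5513, 0.1469, 0.1116]
ee_rot: [[0.512, -0.859, 0.005], [-0.859, -0.512, 0.0], [0.002, -0.004, -1.0]]
wrist_force: [-2.7, -0.8, 3.0]
finger_gap: 0.0005
```

Request:
{"op": "jog_arm", "data": {
  "deltas": "0 0 0.08 0 0 0 -1; 0 0 0.08 0 0 0 -1"
}}

```text
clock: 12.95
eef_pos: [0.5518, 0.1471, 0.1102]
ee_rot: [[0.512, -0.859, 0.007], [-0.859, -0.512, -0.002], [0.005, -0.005, -1.0]]
wrist_force: [-28.3, -10.5, 62.5]
finger_gap: 0.0004
```

Run:
```python
from h import *
rel([.55,.1468,.111])
for n in("side","wrist"):
    p,d=viewer.capture(n);cv2.imwrite(f"pics/{n}6.png",p[:,:,::-1])
    if n=="side": cv2.imwrite(f"pics/side6c.png",cv2.resize(p[130:280,220:370,::-1],None,fx=4,fy=4,interpolation=cv2.INTER_CUBIC))
```

```text
t 12.95 pos [0.5518 0.1471 0.1102] yaw -59.21 z [ 0.0066 -0.0022 -1.    ] gap 0.0004494274557471386 F [-28.3 -10.5  62.5] T [-2.38  6.74 -0.06] q [ 0.05  0.37 -0.47  1.75  0.19  1.06 -1.52]
shift [-0.011  0.029 -0.014] level [-0.046 -0.053  0.   ]
```

View pics/side6c.png

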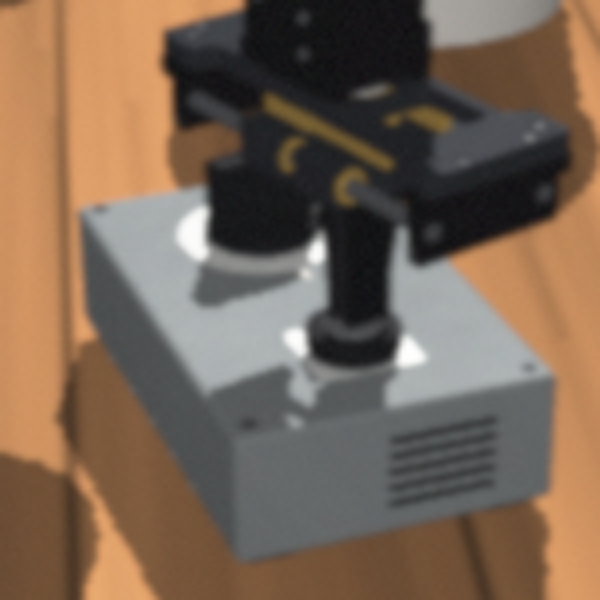

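Wrist force jumped to 62 N, so the tips reached a hard stop. I'll back off and check whether that stop was the button's end of travel or the housing rim.

Request:
{"op": "jog_arm", "data": {
  "deltas": "0 0 -0.1 0 0 0 -1; 0 0 -0.4 0 0 0 -1; 0 0 -0.5 0 0 0 -1; 0 0 -0.5 0 0 0 -1; 0 0 0 0 0 0 -1; 0 0 0 0 0 0 -1"
}}

```text
clock: 13.8
eef_pos: [0.5508, 0.1472, 0.2026]
ee_rot: [[0.512, -0.859, 0.007], [-0.859, -0.512, -0.003], [0.006, -0.005, -1.0]]
wrist_force: [-0.6, -1.0, -0.6]
finger_gap: 0.0008
```

Run:
```python
from h import *
rel([.5505,.1468,.118])
o=sensors.get_obs();p,d=viewer.capture("wrist");E=ext("wrist",o)
cv2.imwrite("pics/w7.png",p[:,:,::-1]);cv2.imwrite("pics/w7c.png",cv2.resize(p[180:320,250:390,::-1],None,fx=4.2,fy=4.2))
Z=np.array([[dep(u,v,d[v,u],E)[2] if d[v,u]>0 else 0 for u in range(285,356,4)] for v in range(210,290,4)])
np.set_printoptions(linewidth=200);print((Z*1000).round().astype(int))
t,_d=viewer.capture("top");cv2.imwrite("pics/top7.png",t[:,:,::-1])
```

```text
t 13.8 pos [0.5508 0.1472 0.2026] yaw -59.2 z [ 0.0071 -0.0027 -1.    ] gap 0.0007753501239090789 F [-0.6 -1.  -0.6] T [-0.08  0.02 -0.01] q [ 0.06  0.28 -0.48  1.66  0.14  1.24 -1.48]
shift [-0.005  0.014  1.409] level [-0.047 -0.06   0.   ]
[[ 69  69  70  70  70  70  69  70  70  69  69  69  69  68  69  69  69  68]
 [ 70  69  67  69  70  70  69  69  70  69  70  70  70  69  69  68  68  70]
 [ 69  68  71  70  70  70  75  78  79  78  76  70  69  69  70  68  69  69]
 [ 69  68  70  70  80  79  79  80  81  79  81  81  79  69  69  70  69  69]
 [ 68  70  72  79  81  80  82  80  81  80  80  80  79  81  69  69  70  70]
 [ 69  69  80  80  81  82  80  80  80  81  80  81  81  81  81  70  70  69]
 [ 70  79  81  80  81  81  84  88  89  88  86  79  81  81  81  81  69  70]
 [ 69  81  82  80  81  89  91  90  90  90  90  88  81  81  82  80  69  70]
 [ 80  80  80  79  89  90  90  90  91  91  91  89  87  81  82  80  70  70]
 [ 80  81  81  89  89  91  90  91  91  92  92   0  89  85  81  80  81  68]
 [ 81  80  80  90  91  91  90  91  91  92  89  90  91  89  81  81  78  69]
 [ 80  81  81  90  90  91  90  91  90  92  91  90  91  91  80  81  69  70]
 [ 69  82  81  90  92  91  90  92  91  91  91  90  91  90  81  80  68  69]
 [ 70  80  80  80  91  91  91  91  90  90  90  91  90  81  80  81  70  68]
 [ 70  81  81  80  90  92  91  90  91  90  91  90  90  81  81  69  70  69]
 [ 70  70  80  82  81  89  90  89  91  91  91  88  80  81  79  68  69  68]
 [ 68  70  69  80  81  81  80  82  90  81  81  80  81  70  69  69  67  69]
 [ 69  69  69  70  68  80  82  79  81  80  81  80   0  71  70  69  69  70]
 [ 68  70  69  69  68  69  68  68  69  70  69  70  69  70  68  69  69  68]
 [ 68  69  70 178 178  69  69  69  70  69  68 178 178 179  69  68  69  68]]
```

View pics/w7.png

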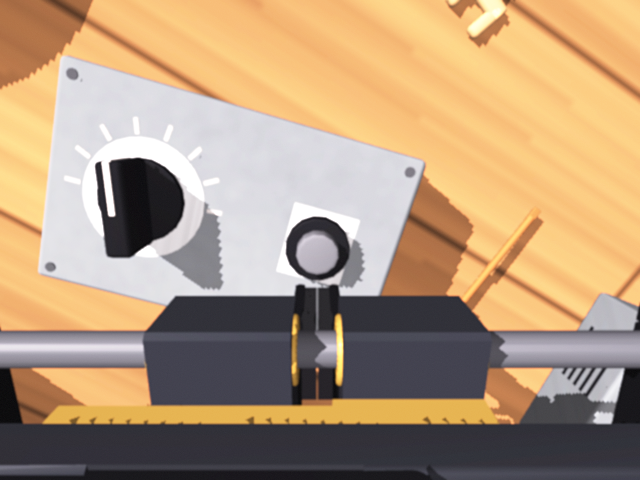

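Run:
```python
from h import *
o=sensors.get_obs();E=ext("wrist",o)
a=onz(103,163,.114,E);b=onz(112,216,.114,E);print(np.degrees(np.arctan2(*(a-b)[[1,0]])),o['wrist_force'],o['clock'])
from rig import ticket
print(ticket.close_job())
```

```text
32.54085415759708 [-0.05666109  0.48212727 -0.1841598 ] 13.9
the job is handed in; nothing more can be done
None
```

I set the selector to its third click, then pressed the start button fully down and released it. I handed the job in at 13.9 s; no verdict was reported.

- **Selector:** I gripped the bar and turned it clockwise from a tool yaw of 14.7° to −59.75°, about 74.5°. The pointer lined up with the fourth tick, counting the end stop as the first. In the last picture its heading was 32.5°, about 72° from the start. That is a rough two-pixel reading and well inside the 10° tolerance.
- **Start button:** I pressed it with the closed fingertips. Force was about 4 N near the end of the travel, and the tip then met a hard stop about 5–6 mm below the button's resting top. The housing lies a further 4–5 mm below that, so the stop was the button's own end of travel.
- **Harder push than needed:** my last push, to confirm the stop, raised the vertical wrist force to 62 N, against the 120 N limit. It was on the fingertips only, not the gripper's body.
- **Final check:** the button's top is back at 91 mm, its height before pressing. The gripper is clear at a TCP height of 0.20 m and wrist force is near zero.

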